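# Uncap the griddle's gas canister, thread hand unknown

## Task

Take the screw cap off the gas canister standing in the red cradle, so that the griddle's hose can go on: nobody knows whether its thread is right- or left-handed, so if it will not loosen one way, turn it the other, and once it has turned free lift it off. Finish still holding the cap in the gripper, upright and still, straight above the canister and about 10 cm higher than it sat. Leave the canister in the bare metal cradle with its cap, the bowl, the glass and the turner as they are.

Things in the scene. Friction and masses are not known exactly. Their poses are not given: they have to be found in the camera images.
- work_cap_grip (a point): Centre of the yellow grip bar (50 mm long, 14 wide, 44 tall) on top of the black round cap (54 mm diameter, 29 high) of the canister in the red cradle. The cap's black top is 22 mm below this point, the bar's top 22 above, the skirt's lower edge 51 below. x runs along the bar, y across its 14 mm width, z up. The bar starts within 12 degrees of world x
- work_can_seat (a point): Point on the axis of the blue canister in the red cradle, 151 mm above the counter: where the centre of the cap's grip bar is while the cap is on. Axes along the world's. Inside the cap is a brass neck 41 mm across, reaching 126 mm above the counter
- spare_cap_grip (a point): Same point on the other, identical cap, on the canister in the bare metal cradle: to be left alone. It is loose on its thread too
- spare_can_seat (a point): The same point as for the work canister, on the canister in the bare metal cradle, also fixed to the counter
- bowl_mid (a point): White bowl, 150 mm across the rim, 60 mm high, loose on the counter; this point is on its axis, half-way up
- glass_mid (a point): Green glass, 56 mm across, 85 mm high, loose on the counter; this point is on its axis, half-way up
- turner_mid (a point): Turner (flat spatula) with a wooden handle, 280 mm long, lying loose on the counter; this point is at its middle, x along its length with the blade to +x
- work_cap: Work cap, 50 to 100 g; origin on its axis at the skirt's lower edge. On a hidden coarse thread of either hand. The wrong way it stops hard some 30 degrees from its start at most; the right way it turns easily (under 0.2 N m) and is free after 30 to 60 degrees (always free from 60 to 90, another stop may come beyond). It does not climb or spring back, and cannot be pulled off before it is free
- work_can: Blue canister, 110 mm in diameter, shoulder 100 mm above the counter, in a red cradle 130 mm square that is screwed down: it cannot move or turn. Origin on its axis at counter height
Not all that is in view belongs to the job. What is shaped like the part that bears spare_can_seat but turquoise is not meant.

How it is judged:
By the outcome, as a careful person would: the job done as asked, in the order asked, and still so for the second after the job is handed in, while the arm keeps its last pose, push and grip.
It also fails if it takes over 64 s, if anything falls off the work surface, if the arm or the gripper's body presses on something with over 40 N, if the wrist force passes 120 N, or if a joint passes its speed limit or range.

## Robot

A 7-joint arm with a two-finger parallel gripper is mounted at the origin on the work surface. World frame = base frame: x ahead of the robot, y to its left, z up, the work surface at z = 0. Lengths are in m, angles in degrees, forces in N, time in s.
With the tool pointing down it reaches from about 0.425 to 0.825 m from the base axis. Payload 3.6 kg.
Tool frame: the origin (TCP) lies at the very end of the fingers, on their centre line; the grasp point (between the pads) lies 19 mm behind it; x points along the fingers, y is the direction in which the jaws open and shut, and the axes are right-handed (so a half turn about x gives the same grasp; the last joint's range is limited). The gripper opens to 85 mm and grips with 20 to 120 N. Pads are 22 mm wide; open, the fingers measure 114 mm over their backs; the gripper's body (76 mm by 85 mm) begins 54 mm behind the grasp point. The pads swing forward as they close: fully open they stand 13 mm farther back than shut.
Start: joints at [63.512, 35.231, -0.722, 81.555, 0.464, 63.22, -2.315], TCP at [0.274, -0.589, 0.231] pointing down, gripper open.
Joint ranges: [-178.69, 178.69], [-17.37, 117.87], [-77.05, 75.6], [15.02, 138.74], [-78.02, 258.01], [0.78, 113.62], [-162.83, 162.83]. Speed limits (degrees/s): [159.86, 159.86, 180, 180, 180, 180, 180].

## Interface

Orientations are given as [roll, pitch, yaw] about the fixed x, y, z axes, in that order (R = Rz(yaw) Ry(pitch) Rx(roll)).
In Python, from rig import bot gives the robot as it stands.
- The arm moves only by the tool servo_tool, never from a script. Its argument "deltas" is a list of rows, each an object with "slide": the shift along the tool's x, y, z in m, a list of three; "rot": the turn, a rotation vector about the tool's x, y, z in degrees, a list of three; "fingers": the opening, from 0 (shut) to 1 (fully open). A call has 1 to 20 rows; each row is the pose to reach, as a shift and turn from the pose measured when the call began, along the tool's axes at that moment; what a row does not reach only later rows make up. A row lasts 1/12 s, in which the tool goes at most 41.7 mm and 7.16 degrees, less where a joint would pass 70% of its speed; a pose out of reach is approached as far as the arm can. A call with a gripper value outside its range is refused whole. The fingers move at their own pace and stop on an object; "newtons" is the grip in N (left out, the last holds). Time passes only in rows, so rows that repeat a pose let the fingers close. It gives the time, the measured TCP pose, the force and the opening at its end, in the units of the state.
- bot.sense(): the state, without advancing time (a new reading comes with each control period).
- bot.snapshot(name): name is "side" or "top"; returns a dict with "frame" (480x640x3 uint8, red, green, blue), "range_z" (480x640 float32, m along the optical axis (not along the pixel's ray), 0 where there is no reading), "camera_matrix" (3x3 intrinsics, pixels), "k1" (the pictures are not rectified: a ray, as slopes to the right and down, at radius r is drawn at 1 + k1 r^2 times it, then the intrinsics apply), "rvec" (rotation vector, rad) and "tvec" (3), from world to camera coordinates, as OpenCV has them. Camera axes: x right, y down, z forward; pixel columns grow to the right and rows downward; lengths in m; the calibration is good to about 2 mm. A picture is of the moment at which its call begins.
- bot.sign_off(): hands the job in, once; it reports no verdict.
The state is a dict: "time": time; "q": joint angles; "qvel": joint speeds; "joint_torque": joint torques, N m; "tool_pos": TCP position; "tcp_rot": TCP orientation; "ft_force": force on the tool from outside, world axes, zero at the start; "moment": the same for the moment, N m; "grip_width": opening from 0.0 (shut) to 1.0 (fully open).
Only numpy, scipy, OpenCV 4.12 (cv2) and the standard library are available. Lean on these libraries where they do the work, as an engineer would, in place of code of your own. Each camera call takes 0.05 s, during which the arm holds its last target. There are 200 camera calls.

## Working session

There is one attempt and no reset: what is moved stays moved. The work goes in short steps, Python scripts to look and compute and a tool call to move; the robot and the scene stay as the last step left them, time stands still between calls to the robot, and variables do not carry over. Pictures are saved under pics/ and viewed, on a budget of 10 in all, crops included, one or two more only if the job needs it, and the job is handed in when it is done.

Besides the shell and the picture viewer there is one more tool, called after "Request:" in YAML: its name, and indented under it one key for each argument. servo_tool: Moves the arm, as the interface text tells. Its arguments: {"type":"object","properties":{"deltas":{"type":"array"},"newtons":{"type":"number"}},"required":["deltas"]}

```bash
mkdir -p pics; cat > h.py <<'E'
import numpy as np,cv2
from rig import bot
def snap(n,fn=None):
    s=bot.snapshot(n)
    if fn: cv2.imwrite('pics/'+fn,s['frame'][:,:,::-1])
    return s
def rays(s,uv):
    K=np.array(s['camera_matrix']);k=s['k1'];uv=np.atleast_2d(uv).astype(float)
    d=np.c_[(uv[:,0]-K[0,2])/K[0,0],(uv[:,1]-K[1,2])/K[1,1]]
    x=d.copy()
    for _ in range(20): x=d/(1+k*(x**2).sum(1,keepdims=True))
    R=cv2.Rodrigues(np.array(s['rvec'],float))[0]
    C=-R.T@np.array(s['tvec'],float).ravel()
    return C,np.c_[x,np.ones(len(x))]@R
def onplane(s,uv,z):
    C,D=rays(s,uv); return C+D*((z-C[2])/D[:,2])[:,None]
def pts(s,uv):
    uv=np.atleast_2d(uv).astype(int);C,D=rays(s,uv)
    return C+D*s['range_z'][uv[:,1],uv[:,0]][:,None]
E
python3 - <<'E'
from h import *
for n in('side','top'):
    s=snap(n,n+'0.png'); print(n,rays(s,[[320,240]]),s['k1'],s['camera_matrix'])
print(bot.sense())
E
```

```text
side (array([0.41643617, 1.01519105, 0.78908293]), array([[ 0.08254528, -0.83171881, -0.54906703]])) -0.03741318436044843 [[504.87188238   0.         323.0808813 ]
 [  0.         504.87188238 238.63825842]
 [  0.           0.           1.        ]]
top (array([ 0.30564842, -0.02879291,  1.27553595]), array([[ 0.21210299,  0.01882517, -0.9772222 ]])) -0.08744384059828582 [[489.44316337   0.         324.1165729 ]
 [  0.         489.44316337 247.4955611 ]
 [  0.           0.           1.        ]]
{'time': 0.1, 'q': array([63.51081284, 35.28601994, -0.72345034, 81.63251529,  0.46479617,
       63.22191036, -2.31382168]), 'qvel': array([-0.03314275, -0.06017878, -0.05547281, -0.21879157, -0.04763044,
       -0.03052735,  0.03504464]), 'joint_torque': array([ 2.31061589e-03, -4.70380104e+01,  2.60801883e-01, -1.71569484e+01,
        1.01720612e-02,  5.85156464e-03,  4.31667331e-06]), 'tool_pos': array([ 0.27411674, -0.58859559,  0.23022564]), 'tcp_rot': array([-89.12495498,  89.86243839, 115.8513687 ]), 'ft_force': array([ 0.88129714, -0.2920115 , -0.78693765]), 'moment': array([-0.01227174,  0.04155417,  0.02541647]), 'grip_width': 1.0026772457356985}
```

View pics/top0.png

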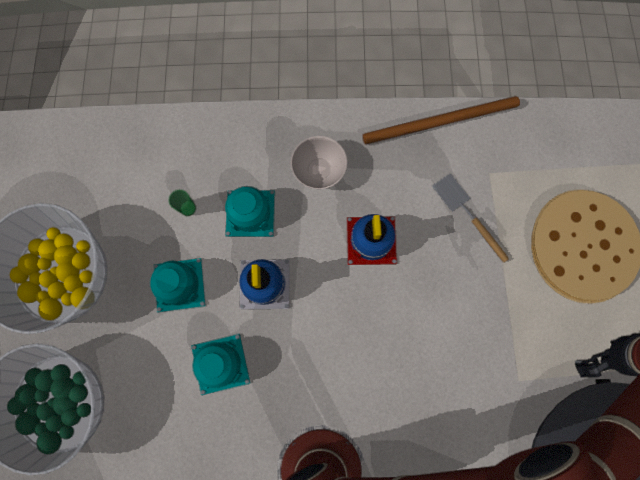

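View pics/side0.png

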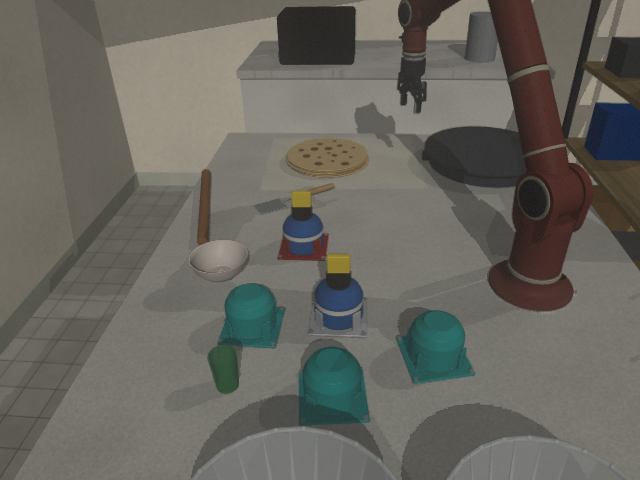

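The top view shows the red cradle with the work cap's yellow bar at about (377,228) and the spare cap at (256,276). The side view shows the work bar at (301,199). Next I'll measure the bar.

```bash
cat >> h.py <<'E'
def yellow(s,box):
    u0,v0,u1,v1=box
    f=cv2.cvtColor(s['frame'],cv2.COLOR_RGB2HSV)
    m=cv2.inRange(f,(20,120,70),(35,255,255)); o=np.zeros_like(m); o[v0:v1,u0:u1]=m[v0:v1,u0:u1]
    v,u=np.nonzero(o); return np.c_[u,v]
E
python3 - <<'E'
from h import *
s=snap('top')
uv=yellow(s,(350,200,405,260)); P=pts(s,uv); print(len(uv),P.min(0),P.max(0))
t=P[P[:,2]>np.percentile(P[:,2],90)-.006]
T=onplane(s,uv[P[:,2]>np.percentile(P[:,2],90)-.006],.173)
r=cv2.minAreaRect((T[:,:2]*1000).astype(np.float32)); print('top face',len(T),r,T.mean(0), np.median(t[:,2]))
f=s['frame'].astype(int); m=((f[:,:,0]>90)&(f[:,:,1]<60)&(f[:,:,2]<60)).astype(np.uint8)
m[:200]=0;m[280:]=0;m[:,:335]=0;m[:,410:]=0
v,u=np.nonzero(m);Q=onplane(s,np.c_[u,v],.0);print('red cradle z',np.median(pts(s,np.c_[u,v])[:,2]))
print(cv2.minAreaRect((Q[:,:2]*1000).astype(np.float32)))
sd=snap('side'); uv=yellow(sd,(280,180,325,215));P=pts(sd,uv);print('side',len(uv),P.min(0),P.max(0),np.median(P,0))
for b,x in(((210,190,280,350),),) if 0 else []: pass
E
```

```text
188 [ 0.55355354 -0.14956502  0.08929957] [ 0.62252085 -0.13235261  0.17908761]
top face 115 ((578.5918579101562, -140.91978454589844), (48.409278869628906, 13.380228996276855), 2.3318662643432617) [ 0.578937   -0.14085505  0.173     ] 0.17255499959830845
red cradle z 0.0049899357584655135
((579.6146240234375, -140.89048767089844), (129.51075744628906, 128.15257263183594), 89.10285186767578)
side 304 [ 0.41643617 -0.37814238  0.0036374 ] [0.64085253 1.01519105 0.78908293] [ 0.57730039 -0.13635336  0.15737152]
```

```bash
cat >> h.py <<'E'
from scipy.spatial.transform import Rotation as Ro
def goal(p,yaw):
    "tool x down, tool y at world angle yaw (deg)"
    st=bot.sense(); R=Ro.from_euler('xyz',st['tcp_rot'],degrees=True)
    a=np.radians(yaw);x=np.array([0,0,-1.]);y=np.array([np.cos(a),np.sin(a),0])
    G=Ro.from_matrix(np.c_[x,y,np.cross(x,y)])
    print('yaw tool y',np.degrees(np.arctan2(*R.as_matrix()[[1,0],1])),'slide',R.inv().apply(np.array(p)-st['tool_pos']).round(4),'rot',(R.inv()*G).as_rotvec(degrees=True).round(2),
     'pos',st['tool_pos'].round(4),'q',st['q'].round(1),'F',st['ft_force'].round(1),'M',st['moment'].round(2),'w',round(st['grip_width'],3),'t',st['time'])
E
python3 -c "
from h import *
goal([.579,-.141,.235],92.3);goal([.579,-.141,.235],-87.7)"
```

```text
yaw tool y -65.02745913771925 slide [-0.004  -0.2773 -0.4654] rot [-1.5733e+02 -1.3000e-01  3.0000e-02] pos [ 0.2742 -0.5888  0.2305] q [63.5 35.3 -0.7 81.6  0.5 63.2 -2.3] F [-0.3 -0.  -0.4] M [-0.02  0.02  0.  ] w 1.0 t 0.2
yaw tool y -65.02745913771925 slide [-0.004  -0.2773 -0.4654] rot [2.267e+01 2.000e-02 9.000e-02] pos [ 0.2742 -0.5888  0.2305] q [63.5 35.3 -0.7 81.6  0.5 63.2 -2.3] F [-0.3 -0.  -0.4] M [-0.02  0.02  0.  ] w 1.0 t 0.2
```

Request:
servo_tool:
  deltas:
    - {"slide": [0,-0.01,-0.017],"rot": [1,0,0],"fingers": 1}
    - {"slide": [0,-0.03,-0.05],"rot": [2.5,0,0],"fingers": 1}
    - {"slide": [0,-0.05,-0.083],"rot": [4,0,0],"fingers": 1}
    - {"slide": [0,-0.07,-0.117],"rot": [6,0,0],"fingers": 1}
    - {"slide": [0,-0.09,-0.15],"rot": [7.5,0,0],"fingers": 1}
    - {"slide": [0,-0.11,-0.184],"rot": [9,0,0],"fingers": 1}
    - {"slide": [0,-0.13,-0.217],"rot": [11,0,0],"fingers": 1}
    - {"slide": [0,-0.15,-0.25],"rot": [12.5,0,0],"fingers": 1}
    - {"slide": [0,-0.17,-0.284],"rot": [14,0,0],"fingers": 1}
    - {"slide": [0,-0.19,-0.318],"rot": [16,0,0],"fingers": 1}
    - {"slide": [0,-0.21,-0.352],"rot": [17.5,0,0],"fingers": 1}
    - {"slide": [0,-0.23,-0.386],"rot": [19,0,0],"fingers": 1}
    - {"slide": [0,-0.25,-0.42],"rot": [21,0,0],"fingers": 1}
    - {"slide": [0,-0.265,-0.445],"rot": [22,0,0],"fingers": 1}
    - {"slide": [-0.004,-0.274,-0.46],"rot": [22.67,0,0],"fingers": 1}
    - {"slide": [-0.004,-0.2773,-0.4654],"rot": [22.67,0,0],"fingers": 1}
    - {"slide": [-0.004,-0.2773,-0.4654],"rot": [22.67,0,0],"fingers": 1}
    - {"slide": [-0.004,-0.2773,-0.4654],"rot": [22.67,0,0],"fingers": 1}

```text
time: 1.7
tool_pos: [0.5781, -0.1425, 0.2347]
tcp_rot: [-4.5, 89.9, 177.7]
ft_force: [-0.2, -0.1, -0.2]
grip_width: 1.002
```

```bash
python3 -c "
from h import *
s=snap('side','side1.png');uv=yellow(s,(280,180,325,215));print(len(uv),np.median(pts(s,uv),0))
# bar outline centre in side vs expected ray
c=(uv.min(0)+uv.max(0))/2;print(uv.min(0),uv.max(0),onplane(s,[c],.151))
cv2.imwrite('pics/c1.png',cv2.resize(s['frame'][120:300,220:400,::-1],(600,600)))
goal([.579,-.141,.135],-87.7)"
```

```text
304 [ 0.57734364 -0.13649675  0.15806626]
[292 191] [310 206] [[ 0.57886023 -0.14773609  0.151     ]]
yaw tool y -87.86830243929789 slide [ 0.0998 -0.0024 -0.0015] rot [-0.17  0.12 -0.01] pos [ 0.5778 -0.1434  0.2348] q [ 10.1  30.1   2.8  90.8  -1.6  59.2 -74.5] F [0.6 0.1 0.6] M [-0.04 -0.    0.01] w 1.001 t 1.75
```

View pics/c1.png

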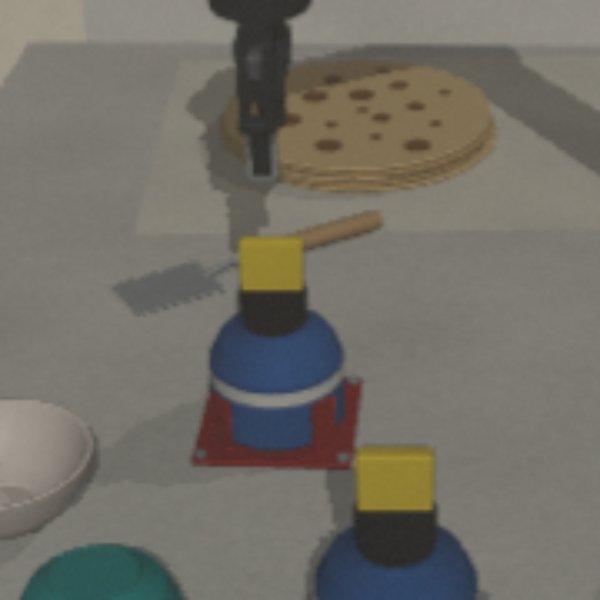

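The gripper tip is at crop (262,178), directly above the bar at crop (271,265), and the path down is clear. Descending now.

Request:
servo_tool:
  deltas:
    - {"slide": [0.012,-0.002,-0.001],"rot": [0,0,0],"fingers": 1}
    - {"slide": [0.03,-0.0024,-0.0015],"rot": [0,0,0],"fingers": 1}
    - {"slide": [0.048,-0.0024,-0.0015],"rot": [0,0,0],"fingers": 1}
    - {"slide": [0.066,-0.0024,-0.0015],"rot": [0,0,0],"fingers": 1}
    - {"slide": [0.08,-0.0024,-0.0015],"rot": [0,0,0],"fingers": 1}
    - {"slide": [0.092,-0.0024,-0.0015],"rot": [0,0,0],"fingers": 1}
    - {"slide": [0.098,-0.0024,-0.0015],"rot": [0,0,0],"fingers": 1}
    - {"slide": [0.0985,-0.0024,-0.0015],"rot": [0,0,0],"fingers": 1}
    - {"slide": [0.0985,-0.0024,-0.0015],"rot": [0,0,0],"fingers": 1}

```text
time: 2.5
tool_pos: [0.5785, -0.1425, 0.1364]
tcp_rot: [18.0, 89.9, -160.0]
ft_force: [0.7, -0.2, 0.6]
grip_width: 1.001
```

```bash
python3 -c "
from h import *
goal([.579,-.141,.135],-87.7)"
```

```text
yaw tool y -87.98668089645996 slide [ 0.0014 -0.0015 -0.0005] rot [-0.29  0.14 -0.04] pos [ 0.5785 -0.1425  0.1364] q [ 10.2  36.4   2.4  97.2  -1.9  46.6 -74.6] F [ 0.7 -0.2  0.6] M [-0.01  0.02  0.01] w 1.001 t 2.5
```

Request:
servo_tool:
  deltas:
    - {"slide": [0,-0.0015,-0.0005],"rot": [-0.3,0.1,0],"fingers": 0.5}
    - {"slide": [0,-0.0015,-0.0005],"rot": [-0.3,0.1,0],"fingers": 0.3}
    - {"slide": [0,-0.0015,-0.0005],"rot": [-0.3,0.1,0],"fingers": 0}
    - {"slide": [0,-0.0015,-0.0005],"rot": [-0.3,0.1,0],"fingers": 0}
    - {"slide": [0,-0.0015,-0.0005],"rot": [-0.3,0.1,0],"fingers": 0}
    - {"slide": [0,-0.0015,-0.0005],"rot": [-0.3,0.1,0],"fingers": 0}
    - {"slide": [0,-0.0015,-0.0005],"rot": [-0.3,0.1,0],"fingers": 0}
    - {"slide": [0,-0.0015,-0.0005],"rot": [-0.3,0.1,0],"fingers": 0}
    - {"slide": [0,-0.0015,-0.0005],"rot": [-0.3,0.1,0],"fingers": 0}
    - {"slide": [0,-0.0015,-0.0005],"rot": [-0.3,0.1,0],"fingers": 0}
  newtons: 60

```text
time: 3.33
tool_pos: [0.5792, -0.1409, 0.1367]
tcp_rot: [79.2, 90.0, -98.5]
ft_force: [0.5, 0.2, 2.4]
grip_width: 0.154
```

```bash
python3 -c "
from h import *
goal([.579,-.141,.135],-87.7)"
```

```text
yaw tool y -87.68878939027303 slide [0.0017 0.0001 0.0002] rot [ 0.01  0.01 -0.05] pos [ 0.5792 -0.1409  0.1367] q [ 10.1  36.3   2.3  97.3  -1.8  46.4 -74.5] F [0.5 0.2 2.4] M [0.09 0.04 0.05] w 0.154 t 3.3333
```

Request:
servo_tool:
  deltas:
    - {"slide": [0,0,0],"rot": [-1,0,0],"fingers": 0}
    - {"slide": [0,0,0],"rot": [-3,0,0],"fingers": 0}
    - {"slide": [0,0,0],"rot": [-5,0,0],"fingers": 0}
    - {"slide": [0,0,0],"rot": [-7,0,0],"fingers": 0}
    - {"slide": [0,0,0],"rot": [-8,0,0],"fingers": 0}
    - {"slide": [0,0,0],"rot": [-8,0,0],"fingers": 0}

```text
time: 3.83
tool_pos: [0.5795, -0.1408, 0.1367]
tcp_rot: [127.8, 90.0, -41.8]
ft_force: [0.0, 0.4, 1.3]
grip_width: 0.157
```

```bash
python3 -c "
from h import *
goal([.579,-.141,.1367],-87.7)"
```

```text
yaw tool y -79.64952774042158 slide [0.     0.0001 0.0005] rot [ 8.05 -0.03 -0.03] pos [ 0.5795 -0.1408  0.1367] q [ 11.6  36.3  -0.   97.2   0.1  46.4 -68.2] F [0.  0.4 1.3] M [ 0.12 -0.14  0.07] w 0.157 t 3.8333
```

Request:
servo_tool:
  deltas:
    - {"slide": [0,0,0],"rot": [-1.5,0,0],"fingers": 0}
    - {"slide": [0,0,0],"rot": [-3.5,0,0],"fingers": 0}
    - {"slide": [0,0,0],"rot": [-5.5,0,0],"fingers": 0}
    - {"slide": [0,0,0],"rot": [-7.5,0,0],"fingers": 0}
    - {"slide": [0,0,0],"rot": [-9,0,0],"fingers": 0}
    - {"slide": [0,0,0],"rot": [-9,0,0],"fingers": 0}

```text
time: 4.33
tool_pos: [0.5795, -0.1407, 0.1367]
tcp_rot: [145.9, 90.0, -14.6]
ft_force: [1.3, -0.1, 0.9]
grip_width: 0.152
```

```bash
python3 -c "
from h import *
goal([.579,-.141,.1367],-87.7)"
```

```text
yaw tool y -70.5888294305367 slide [0.     0.0001 0.0006] rot [17.11 -0.04 -0.02] pos [ 0.5795 -0.1407  0.1367] q [ 13.2  36.3  -2.6  97.1   2.2  46.5 -61. ] F [ 1.3 -0.1  0.9] M [ 0.11 -0.06  0.  ] w 0.152 t 4.3333
```

Request:
servo_tool:
  deltas:
    - {"slide": [0,0,0],"rot": [-1.5,0,0],"fingers": 0}
    - {"slide": [0,0,0],"rot": [-3.5,0,0],"fingers": 0}
    - {"slide": [0,0,0],"rot": [-5.5,0,0],"fingers": 0}
    - {"slide": [0,0,0],"rot": [-7.5,0,0],"fingers": 0}
    - {"slide": [0,0,0],"rot": [-9,0,0],"fingers": 0}
    - {"slide": [0,0,0],"rot": [-9,0,0],"fingers": 0}

```text
time: 4.83
tool_pos: [0.5795, -0.1406, 0.1367]
tcp_rot: [153.4, 90.0, 1.9]
ft_force: [-0.5, -0.1, 1.9]
grip_width: 0.157
```

```bash
python3 -c "
from h import *
goal([.579,-.141,.1367],-87.7)"
```

```text
yaw tool y -61.52136646223749 slide [0.     0.0001 0.0007] rot [ 2.618e+01 -4.000e-02 -1.000e-02] pos [ 0.5795 -0.1406  0.1367] q [ 14.8  36.4  -5.2  97.1   4.3  46.7 -53.9] F [-0.5 -0.1  1.9] M [ 0.2   0.02 -0.07] w 0.157 t 4.8333
```

Request:
servo_tool:
  deltas:
    - {"slide": [0,0,0],"rot": [-1.5,0,0],"fingers": 0}
    - {"slide": [0,0,0],"rot": [-3.5,0,0],"fingers": 0}
    - {"slide": [0,0,0],"rot": [-5.5,0,0],"fingers": 0}
    - {"slide": [0,0,0],"rot": [-7.5,0,0],"fingers": 0}
    - {"slide": [0,0,0],"rot": [-9,0,0],"fingers": 0}
    - {"slide": [0,0,0],"rot": [-9,0,0],"fingers": 0}

```text
time: 5.33
tool_pos: [0.5794, -0.1405, 0.1367]
tcp_rot: [166.9, 90.0, 24.5]
ft_force: [0.4, 0.3, 1.5]
grip_width: 0.161
```

```bash
python3 -c "
from h import *
goal([.579,-.141,.1367],-87.7)"
```

```text
yaw tool y -52.46125451876037 slide [0.     0.0001 0.0006] rot [ 3.524e+01 -3.000e-02  0.000e+00] pos [ 0.5794 -0.1405  0.1367] q [ 16.4  36.5  -7.8  97.    6.4  46.9 -46.7] F [0.4 0.3 1.5] M [ 0.18  0.03 -0.03] w 0.161 t 5.3333
```

```bash
python3 -c "
from h import *
s=snap('side');cv2.imwrite('pics/c2.png',cv2.resize(s['frame'][120:270,240:360,::-1],(480,600)))
"
```

```text
(no output)
```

View pics/c2.png

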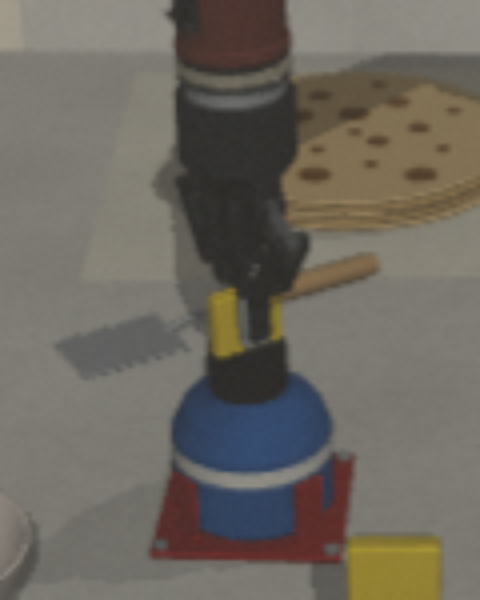

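The bar at crop (245,325) is held firmly between the pads and shows its end face, so it has turned with the gripper. I'll carry on to about 70° total.

Request:
servo_tool:
  deltas:
    - {"slide": [0,0,0],"rot": [-1.5,0,0],"fingers": 0}
    - {"slide": [0,0,0],"rot": [-4,0,0],"fingers": 0}
    - {"slide": [0,0,0],"rot": [-6.5,0,0],"fingers": 0}
    - {"slide": [0,0,0],"rot": [-9,0,0],"fingers": 0}
    - {"slide": [0,0,0],"rot": [-11.5,0,0],"fingers": 0}
    - {"slide": [0,0,0],"rot": [-14,0,0],"fingers": 0}
    - {"slide": [0,0,0],"rot": [-16,0,0],"fingers": 0}
    - {"slide": [0,0,0],"rot": [-17,0,0],"fingers": 0}
    - {"slide": [0,0,0],"rot": [-17,0,0],"fingers": 0}

```text
time: 6.13
tool_pos: [0.5793, -0.1406, 0.1367]
tcp_rot: [-170.6, 90.0, 63.9]
ft_force: [0.3, 1.0, 2.7]
grip_width: 0.156
```

```bash
python3 -c "
from h import *
goal([.579,-.141,.1367],-87.7)"
```

```text
yaw tool y -35.49764460216962 slide [-0.      0.      0.0005] rot [ 5.22e+01 -1.00e-02  1.00e-02] pos [ 0.5793 -0.1406  0.1367] q [ 19.4  36.8 -12.7  97.   10.3  47.3 -33.3] F [0.3 1.  2.7] M [0.16 0.09 0.02] w 0.156 t 6.1333
```

Request:
servo_tool:
  deltas:
    - {"slide": [0,0,0],"rot": [-1.5,0,0],"fingers": 0}
    - {"slide": [0,0,0],"rot": [-4,0,0],"fingers": 0}
    - {"slide": [0,0,0],"rot": [-6.5,0,0],"fingers": 0}
    - {"slide": [0,0,0],"rot": [-9,0,0],"fingers": 0}
    - {"slide": [0,0,0],"rot": [-11.5,0,0],"fingers": 0}
    - {"slide": [0,0,0],"rot": [-14,0,0],"fingers": 0}
    - {"slide": [0,0,0],"rot": [-16,0,0],"fingers": 0}
    - {"slide": [0,0,0],"rot": [-18,0,0],"fingers": 0}
    - {"slide": [0,0,0],"rot": [-19,0,0],"fingers": 0}
    - {"slide": [0,0,0],"rot": [-19,0,0],"fingers": 0}

```text
time: 6.97
tool_pos: [0.5791, -0.1408, 0.1367]
tcp_rot: [-113.9, 90.0, 139.7]
ft_force: [-1.2, -0.2, 2.7]
grip_width: 0.153
```

```bash
python3 -c "
from h import *
goal([.579,-.141,.1367],-87.7)"
```

```text
yaw tool y -16.47097008573303 slide [ 0.     -0.0001  0.0002] rot [7.123e+01 0.000e+00 1.000e-02] pos [ 0.5791 -0.1408  0.1367] q [ 22.6  37.4 -18.   96.8  14.6  48.1 -18.2] F [-1.2 -0.2  2.7] M [ 0.06  0.12 -0.04] w 0.153 t 6.9667
```

Turned 71° with no stop. A small test lift next.

Request:
servo_tool:
  deltas:
    - {"slide": [-0.002,0,0],"rot": [0,0,0],"fingers": 0}
    - {"slide": [-0.005,0,0],"rot": [0,0,0],"fingers": 0}
    - {"slide": [-0.008,0,0],"rot": [0,0,0],"fingers": 0}
    - {"slide": [-0.01,0,0],"rot": [0,0,0],"fingers": 0}
    - {"slide": [-0.01,0,0],"rot": [0,0,0],"fingers": 0}

```text
time: 7.38
tool_pos: [0.5795, -0.1409, 0.1472]
tcp_rot: [91.6, 89.9, -14.9]
ft_force: [0.5, 0.3, -1.6]
grip_width: 0.156
```

```bash
python3 -c "
from h import *
goal([.579,-.141,.2367],-16.5)"
```

```text
yaw tool y -16.482113516330468 slide [-0.0895 -0.0003  0.0002] rot [ 0.02 -0.   -0.05] pos [ 0.5795 -0.1409  0.1472] q [ 22.8  36.6 -18.3  96.3  14.3  49.3 -17.9] F [ 0.5  0.3 -1.6] M [-0.01  0.04  0.03] w 0.156 t 7.3833
```

Low force, so the cap is free. Lifting the rest of the way.

Request:
servo_tool:
  deltas:
    - {"slide": [-0.004,0,0],"rot": [0,0,0],"fingers": 0}
    - {"slide": [-0.012,0,0],"rot": [0,0,0],"fingers": 0}
    - {"slide": [-0.022,0,0],"rot": [0,0,0],"fingers": 0}
    - {"slide": [-0.034,0,0],"rot": [0,0,0],"fingers": 0}
    - {"slide": [-0.046,0,0],"rot": [0,0,0],"fingers": 0}
    - {"slide": [-0.058,0,0],"rot": [0,0,0],"fingers": 0}
    - {"slide": [-0.07,0,0],"rot": [0,0,0],"fingers": 0}
    - {"slide": [-0.08,0,0],"rot": [0,0,0],"fingers": 0}
    - {"slide": [-0.087,0,0],"rot": [0,0,0],"fingers": 0}
    - {"slide": [-0.0895,0,0],"rot": [0,0,0],"fingers": 0}
    - {"slide": [-0.0895,0,0],"rot": [0,0,0],"fingers": 0}
    - {"slide": [-0.0895,0,0],"rot": [0,0,0],"fingers": 0}
    - {"slide": [-0.0895,0,0],"rot": [0,0,0],"fingers": 0}
    - {"slide": [-0.0895,0,0],"rot": [0,0,0],"fingers": 0}

```text
time: 8.55
tool_pos: [0.579, -0.1409, 0.2359]
tcp_rot: [-81.1, 90.0, 172.4]
ft_force: [-0.1, 0.4, -1.6]
grip_width: 0.157
```

```bash
python3 -c "
from h import *
goal([.579,-.141,.2367],-16.5)
s=snap('side');cv2.imwrite('pics/c3.png',cv2.resize(s['frame'][100:400,180:420,::-1],(480,600)))
uv=yellow(s,(270,150,330,195));P=pts(s,uv);print(uv.min(0),uv.max(0),np.median(P,0))
print(bot.sense()['qvel'].round(2))
"
```

```text
yaw tool y -16.475722598019832 slide [-0.0008  0.0001  0.0001] rot [0.02 0.01 0.04] pos [ 0.579  -0.1409  0.2359] q [ 23.8  31.2 -19.9  90.2  11.7  60.7 -15.6] F [-0.1  0.4 -1.6] M [ 0.04  0.04 -0.03] w 0.157 t 8.55
[293 155] [301 175] [ 0.58054204 -0.11951645  0.25742931]
[ 0.03 -0.16 -0.06 -0.22 -0.1  -0.08  0.07]
```

View pics/c3.png

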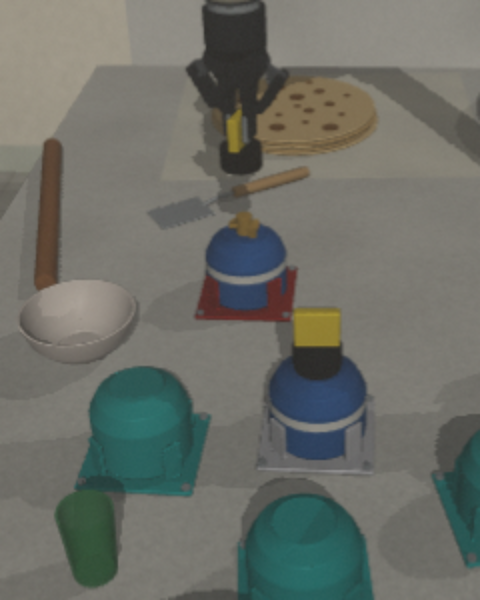

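The cap hangs upright in the gripper at crop (240,150). Below it the brass neck is bare at (243,225), and the other objects haven't moved. Handing in.

```bash
python3 -c "
from h import *
bot.sign_off()"
```

```text
the job is handed in; nothing more can be done
```

The cap is off the canister in the red cradle, and the job is handed in with the gripper still holding it. I turned it 71° counter-clockwise seen from above. It never hit a stop, so the thread appears to be right-handed. A 10 mm test lift showed it was free.

**Last readings before hand-in (8.55 s of the 64 s allowed):**
- **Position:** the tool was at (0.579, -0.141, 0.236). That is within about 1 mm of the canister's axis and 99 mm above where it gripped the cap.
- **Stillness and force:** the arm was practically still, with an outside force of about 1.6 N, mostly the cap's weight.
- **Grip:** the opening was steady at 0.157, about 13 mm, which fits the 14 mm bar.
- **Side picture:** the cap hangs upright above the bare brass neck. The other canister with its cap, the bowl, the glass and the turner look unmoved; I judged this by eye and did not measure it.

No check failed. Depth readings near the bar's edges were noisy. I placed the bar by where its outline in the top view meets its known height, and the centre of the red cradle agreed to within about 1 mm.

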